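# Clear the setting block and hold the mug rail's bolt

## Task

The mug rail on the wooden stand has sagged and I want to tighten its nut from the front. Lift the wide setting block out of the gap behind the rail's bracket and stand it fully down in its own empty slot of the block holder, then reach down into that gap, grip the hidden hexagonal bolt head by its flats, turn it until the rail is level, and finish holding it there: the rail is held by the bolt head alone and sags again if you let go. Leave the other blocks, the glass, the spice jar, the pepper mill and the egg box where they are.

Things in the scene. Friction and masses are not known exactly. Their poses are not given: they have to be found in the camera images.
- bolt_head (a point): Centre of the steel hex bolt head, 24 mm across flats, 14 mm thick, behind the bracket's front plate, 165 mm above the worktop. x: the bolt's horizontal axis, from the nut and rail towards the post (roughly away from the robot); y to the left and z up when the rail is level. The flats to grip face along +y and -y and tilt with the rail. A rubber washer, 21 mm wide, lies between plate and head.
- gap_floor (a point): Middle of the floor of the gap: the inside of a fixed U-shaped steel bracket, 52 mm wide (x), 120 mm long (y), open at the top and both ends. Its front plate's inner face is 26 mm towards -x, the rear flange (the post behind it) 26 mm towards +x; both end 70 mm above this floor, the post too. The bolt's axis runs along x 48 mm above this point; the head's centre is 7 mm towards -x.
- rail_turn (a joint): Angle of rail and bolt, which turn as one, in rad: 0 level, positive when the rail's free (right) end sags, a turn about bolt_head's x. Starts at 0.29 to 0.44. The rail weighs about 0.1 N m at the bolt; the rubber washer (0.25 N m per rad, slack at level) and friction (0.035 N m) hold it part way; let go from level it sags back by more than 0.15.
- rail_end (a point): Free end of the rail: a flat aluminium bar 22 mm high and 8 mm thick with three wooden mug pegs that stick out 45 mm to the front, in front of the bracket, reaching 211 mm to the right of the bolt's axis. In the rules rail_turn_c0 is the bolt head, rail_turn_c3 the bar, rail_turn_c4 to c6 its pegs.
- block_wide_knob (a point): Centre of the round knob (22 mm wide, 23 mm high) on the wide setting block: plain wood, 48 mm (x) by 26 mm (y), 72 mm high, 108 mm with the knob, about 90 g; this point is 97 mm above its underside. Starts standing in the gap to the left of the bolt head, 48 mm side across the gap, knob above the bracket. Three brass pins mark its front.
- block_wide_foot (a point): Centre of the underside of the wide block, axes as the knob's.
- slot_wide (a point): Centre of the floor of the wide block's slot, the empty, largest one, at the right end of the fixed dark wooden holder (78 x 212 mm, 40 mm high). 53 mm (x) by 31 mm (y), 30 mm deep, 3 mm chamfer, mouth 40 mm above the worktop. The block stands in it upright, its x along the slot's x, either way round. y points along the holder to the other slots. Three brass pins lie by it.
- block_medium_knob (a point): Knob centre of the 38 mm block, which stands in the middle slot, 75 mm along +y from slot_wide; same knob and height as the wide one's. Stays there.
- block_narrow_knob (a point): Knob centre of the 28 mm block, in the far slot, 150 mm along +y from slot_wide. Stays there. Behind the holder a wall cabinet hangs over the worktop from 0.46 m up, its front roughly 0.55 m ahead of the robot's base, from the middle to the left: keep the wrist in front of it.
- block_wide: The wide block (origin at the centre of its underside).
- tumbler: Drinking glass, 81 mm wide, 91 mm high; origin under its centre. Stays.
- spice_jar: Spice jar, 45 mm wide, 106 mm high; stays.
- pepper_mill: Dark wooden pepper mill, 58 mm wide, 170 mm high; stays.
- egg_box: Egg box, 106x156x72 mm; stays.
Things that resemble listed ones, but are neither listed nor needed, are in the scene too. Leave any pink look-alike of the block_wide alone.

How it is judged (in metres and radians):
On the way, in this order (a step that is already met when the one before it is completed fails the run):
1. the wide block stands fully down in its own slot, upright, let go (horizontal distance between block_wide_foot and slot_wide below 0.006 m and z of block_wide_foot in the frame of slot_wide below 0.004 m and angle between block_wide's own z axis and vertical below 0.12 rad and contact force between the arm and block_wide below 0.1 N), for 0.2 s.
2. the fingers grip the bolt head (contact force between the fingers and rail_turn_c0 above 4 N and distance between the grasp point and bolt_head below 0.03 m), for 0.2 s.
3. the rail is held level by the bolt head (all of step 2 and value of joint rail_turn between -0.08 and 0.08 rad), for 0.4 s.
At the end, for the whole second after the job is handed in: Fingers grip the bolt head (over 4 N, grasp point within 30 mm of its centre); rail within 0.08 rad of level, at rest, touched by nothing else (under 1 N); the wide block stands released and upright on the floor of its own slot (within 6 mm sideways, 4 mm in height) (all of step 1 and all of step 3 and velocity of joint rail_turn between -0.1 and 0.1 rad/s and contact force between anything else and rail_turn_c3 below 1 N and contact force between anything else and rail_turn_c4 below 1 N and contact force between anything else and rail_turn_c5 below 1 N and contact force between anything else and rail_turn_c6 below 1 N and linear speed of block_wide below 0.02 m/s); the arm keeps its last pose, push and grip.
It fails at once if the two other setting blocks are taken out or knocked (distance of any of block_medium_knob, block_narrow_knob from where it was at the start of the episode above 0.02 m).
It fails at once if the glass, the spice jar, the pepper mill or the egg box is pushed about (distance of any of tumbler, spice_jar, pepper_mill, egg_box from where it was at the start of the episode above 0.03 m).
It also fails if it takes over 61 s, if anything falls off the work surface, if the arm or the gripper's body presses on something with over 40 N, if the wrist force passes 120 N, or if a joint passes its speed limit or range.

## Robot

A 6-joint arm with a two-finger parallel gripper is mounted at the origin on a cart in front of the work surface, level with it; the furniture and walls round the work are solid. World frame = base frame: x ahead of the robot, y to its left, z up, the work surface at z = 0. Lengths are in mm, angles in rad, forces in N, time in s.
With the tool pointing down it reaches from about 400 to 925 mm from the base axis. Payload 12.5 kg.
Tool frame: the origin (TCP) lies midway between the tips of the shut fingers; the grasp point (between the pads) lies 19 mm behind it; z points along the fingers, y is the direction in which the jaws open and shut (so a half turn about z gives the same grasp; the last joint's range is limited). The gripper opens to 95 mm and grips with 3 to 60 N. Pads are 20 mm wide; open, the fingers measure 119 mm over their backs; the gripper's body (75 mm by 180 mm) begins 59 mm behind the grasp point.
Start: joints at [1.172, 0.491, 1.559, -0, 1.092, -0.106], TCP at [180.379, 598.423, 214.661] pointing down, gripper open.
Joint ranges: [-3.1, 3.1], [-0.84, 2.19], [0.05, 2.79], [-1.13, 4.28], [0.06, 2.93], [-2.69, 2.69]. Speed limits (rad/s): [2.22, 2.22, 2.79, 3.14, 3.14, 3.14].

## Interface

Orientations are given as [roll, pitch, yaw] about the fixed x, y, z axes, in that order (R = Rz(yaw) Ry(pitch) Rx(roll)).
In Python, from cell import env gives the robot as it stands.
- The arm moves only by the tool arm_command, never from a script. Its argument "steps" is a list of rows, each an object of numbers: "dx", "dy", "dz": the shift along the tool's x, y, z as a fraction of full scale; "rx", "ry", "rz": the turn, a rotation vector about the tool's x, y, z as a fraction of full scale; "claw": the gripper command: -1 is fully open, 1 is shut, values between are in proportion. In form: [{"dx": .., "dy": .., "dz": .., "rx": .., "ry": .., "rz": .., "claw": ..}, ...]. A call has 1 to 10 rows; each row shifts and turns the pose as measured when the row begins, along the tool's axes as they then stand; what a row does not reach is not made up. Full scale, the value 1, is 0.8 m for a shift and 90 degrees for a turn. A row lasts 1/8 s, in which the tool goes at most 62.5 mm and 10.7 degrees, less where a joint would pass 70% of its speed; a pose out of reach is approached as far as the arm can. A call with a number of a shift or a turn outside -1 to 1 is refused whole. A call with a gripper value outside its range is refused whole. The fingers move at their own pace and stop on an object; the grip force is fixed at half the most. Time passes only in rows, so rows that do not move let the fingers close. It gives the time, the measured TCP pose, the force and the opening at its end, in the units of the state.
- env.state(): the state, without advancing time (a new reading comes with each control period).
- env.read_camera(name): name is "scene" or "side" or "wrist"; returns (picture, depth): 420x560x3 uint8, red, green, blue; 420x560 float32, mm along the optical axis (not along the pixel's ray), 0 where there is no reading.
- env.get_calibration(name): a dict with "vfov" (degrees; the focal length in pixels is half the picture's height over the tangent of half this angle, whatever the lens; pixels are square), "cx", "cy" (the principal point, pixels), "k1" (the pictures are not rectified: a ray, as slopes to the right and down, at radius r is drawn at 1 + k1 r^2 times it, then the intrinsics apply), "xyz" and "attitude" of the camera in the world. Camera axes: x right, y up, looking along -z (the intrinsics and any distortion apply to the point x, -y, -z); pixel columns grow to the right and rows downward; lengths in mm; the calibration is good to about 2 mm. A picture is of the moment at which its call begins: read the wrist's pose just before it. get_calibration takes no time and is no camera call; for the wrist camera it gives the pose at the moment of the call.
- env.job_done(): hands the job in, once; it reports no verdict.
The state is a dict: "t": time; "joints": joint angles; "qvel": joint speeds; "tau": joint torques, N m; "eef_pos": TCP position; "tcp_rot": TCP orientation; "ft_force": force on the tool from outside, world axes, zero at the start; "moment": the same for the moment, N m; "opening": opening from 0.0 (shut) to 1.0 (fully open).
Only numpy, scipy, OpenCV 4.12 (cv2) and the standard library are available. Lean on these libraries where they do the work, as an engineer would, in place of code of your own. Each camera call takes 0.05 s, during which the arm holds its last target.

## Working session

There is one attempt and no reset: what is moved stays moved. The work goes in short steps, Python scripts to look and compute and a tool call to move; the robot and the scene stay as the last step left them, time stands still between calls to the robot, and variables do not carry over. Pictures are saved under pics/ and viewed, and the job is handed in when it is done.

Besides the shell and the picture viewer there is one more tool, called as a command line: name --argument value ..., lists and objects as JSON in quotes. arm_command: Moves the arm, as the interface text tells. Its arguments: {"type":"object","properties":{"steps":{"type":"array","items":{"type":"object","properties":{"dx":{"type":"number"},"dy":{"type":"number"},"dz":{"type":"number"},"rx":{"type":"number"},"ry":{"type":"number"},"rz":{"type":"number"},"claw":{"type":"number"}}}}},"required":["steps"]}

```bash
ls; mkdir -p pics; python3 - <<'E'
from cell import env
import cv2
print(env.state())
for n in ["scene","side","wrist"]:
    print(n, env.get_calibration(n))
    p,d=env.read_camera(n)
    import numpy as np
    np.savez(f"{n}0.npz",p=p,d=d)
    cv2.imwrite(f"pics/{n}0.png",p[:,:,::-1])
E
```

```text
pics
{'t': 0.0, 'joints': array([ 1.17235951e+00,  4.91553813e-01,  1.55946025e+00, -1.62216195e-05,
        1.09172592e+00, -1.05555734e-01]), 'qvel': array([-0.00068986,  0.0014384 ,  0.00043536, -0.00076883,  0.00104111,
        0.00045587]), 'tau': array([ 1.23296148e-03, -6.12634563e+01, -2.58188868e+01,  6.92810118e-02,
        4.81332676e-02, -1.10245649e-04]), 'eef_pos': array([180.30016508, 598.16030409, 214.06160858]), 'tcp_rot': array([-3.14045019e+00, -1.06575925e-04,  2.84871899e+00]), 'ft_force': array([ 0.14058787,  0.28944752, -0.31352188]), 'moment': array([-0.06398259,  0.03187979,  0.03477997]), 'opening': 1.0004890876438648}
scene {'vfov': 50.340008001281284, 'cx': 282.2296283824136, 'cy': 210.77189657364795, 'k1': -0.11101891002924716, 'xyz': array([ -126.50651211, -1369.29090347,   760.34312896]), 'attitude': array([ 1.1337709 ,  0.00738202, -0.52480527])}
side {'vfov': 44.25661535018496, 'cx': 277.8042487445574, 'cy': 213.0025118477587, 'k1': 0.05242552092672706, 'xyz': array([  -68.98232136, -1195.03716551,   862.39713871]), 'attitude': array([ 1.01439489, -0.00917532, -0.53476237])}
wrist {'vfov': 59.31504924705301, 'cx': 277.6681745789566, 'cy': 213.46496679066, 'k1': -0.10032479072973906, 'xyz': array([106.43196399, 620.37209591, 385.14623006]), 'attitude': array([-2.75799525e-01,  8.59715712e-04,  1.27706436e+00])}
```

View pics/scene0.png

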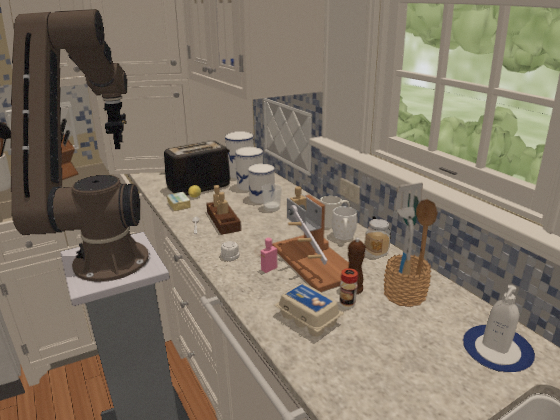

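View pics/side0.png

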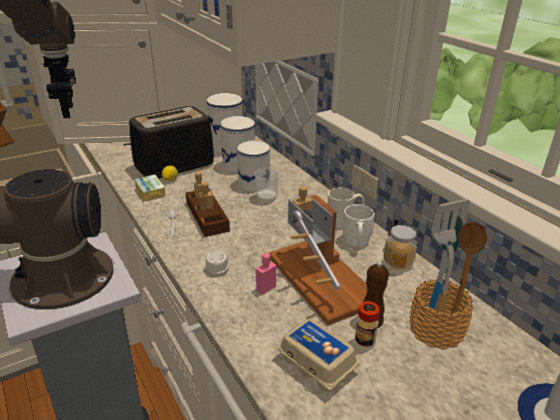

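View pics/wrist0.png

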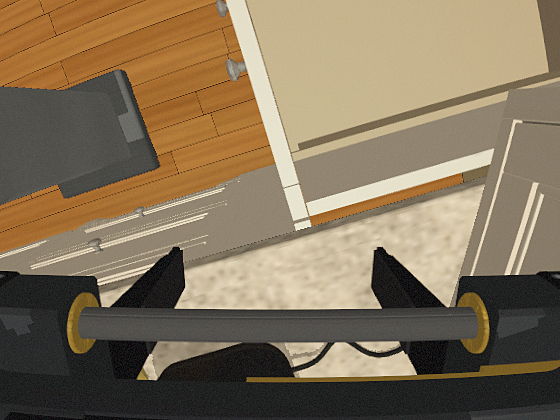

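The scene and side views show the sagged rail on its stand near (315,240) in each, the bracket with the wide block near (300,205), the dark holder near (220,215), and a pink look-alike near (268,258). I'll build the helpers and zoom in.

```bash
cat > h.py <<'E'
import numpy as np, cv2
from scipy.spatial.transform import Rotation as Ro
def K(c):
    f=210/np.tan(np.radians(c['vfov'])/2); return f
def ray(c,u,v):
    f=K(c); u=np.asarray(u,float); v=np.asarray(v,float)
    xd=(u-c['cx'])/f; yd=(v-c['cy'])/f
    x,y=xd.copy(),yd.copy()
    for _ in range(20):
        s=1+c['k1']*(x*x+y*y); x=xd/s; y=yd/s
    d=np.stack([x,-y,-np.ones_like(x)],-1)
    return d@Ro.from_euler('xyz',c['attitude']).as_matrix().T
def onz(c,u,v,z):
    d=ray(c,u,v); o=c['xyz']; return o+d*((z-o[2])/d[...,2])[...,None]
def cloud(c,dep):
    v,u=np.mgrid[0:dep.shape[0],0:dep.shape[1]]
    P=c['xyz']+ray(c,u,v)*dep[...,None]; P[dep<=0]=np.nan; return P
def proj(c,P):
    R=Ro.from_euler('xyz',c['attitude']).as_matrix(); q=(np.asarray(P,float)-c['xyz'])@R
    x=q[...,0]/-q[...,2]; y=-q[...,1]/-q[...,2]; s=1+c['k1']*(x*x+y*y); f=K(c)
    return np.stack([c['cx']+f*x*s,c['cy']+f*y*s],-1)
E
python3 - <<'E'
import numpy as np,cv2,pickle
from cell import env
from h import *
for n,(x0,x1,y0,y1) in dict(scene=(170,380,160,300),side=(170,380,160,340)).items():
    c=env.get_calibration(n); z=np.load(n+'0.npz'); P=cloud(c,z['d'])
    a=cv2.resize(z['p'][y0:y1,x0:x1,::-1],None,fx=3.8 if n=='scene' else 3.3,fy=3.8 if n=='scene' else 3.3,interpolation=cv2.INTER_CUBIC)
    cv2.imwrite(f'pics/{n}0z.png',a); print(a.shape)
    for (u,v) in ([(225,215),(310,260),(300,262),(268,258),(231,250),(348,286),(310,305),(330,250)] if n=='scene' else [(208,212),(320,290),(302,190),(265,275),(217,262),(368,322),(320,350)]):
        print(n,u,v,P[v,u].round(0))
E
```

```text
(532, 798, 3)
scene 225 215 [436.  38.  44.]
scene 310 260 [ 550. -364.   24.]
scene 300 262 [ 517. -359.   24.]
scene 268 258 [ 421. -327.   51.]
scene 231 250 [ 351. -204.   39.]
scene 348 286 [ 517. -598.   75.]
scene 310 305 [ 387. -612.   72.]
scene 330 250 [ 646. -339.   19.]
(594, 693, 3)
side 208 212 [433.  51.  38.]
side 320 290 [ 534. -399.   20.]
side 302 190 [ 569. -249.  223.]
side 265 275 [ 421. -320.   59.]
side 217 262 [ 349. -195.   43.]
side 368 322 [ 516. -597.   86.]
side 320 350 [ 390. -601.   73.]
```

View pics/scene0z.png

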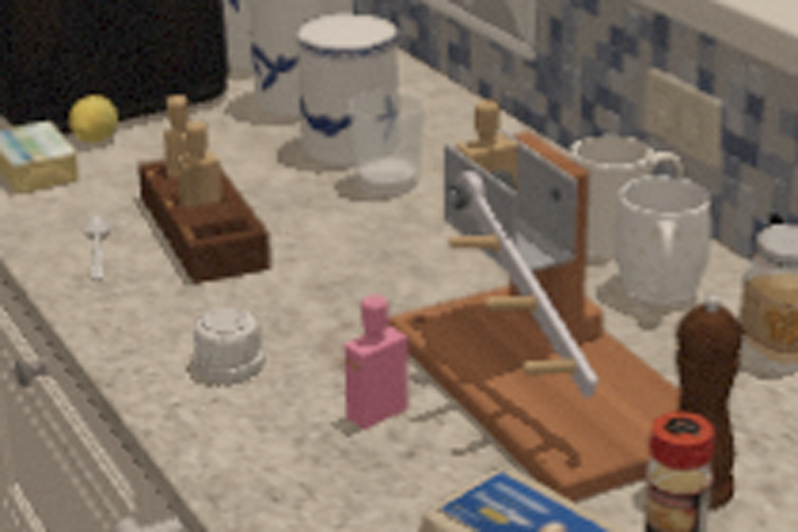

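View pics/side0z.png

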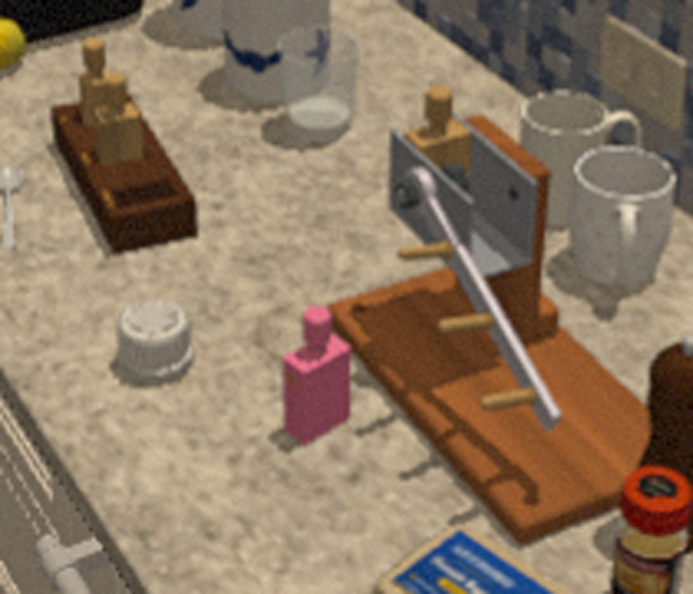

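The zooms show the wide block's knob above the bracket, the open slot at the near end of the holder, and the clear glass just left of the bracket. Next come rough 3D points and axes from depth.

```bash
python3 - <<'E'
from cell import env
from h import *
for n in ['scene','side']:
    c=env.get_calibration(n); z=np.load(n+'0.npz'); P=cloud(c,z['d'])
    s,o=(3.8,(170,160)) if n=='scene' else (3.3,(170,160))
    def g(x,y): return x/s+o[0],y/s+o[1]
    # pixel guesses with plane heights
    pts={'scene':dict(knobtop=(487,104,225),plateL=(445,148,187),plateR=(517,190,187),flR=(580,178,187),flL=(515,137,187),holdR=(193,278,0),holdR2=(270,235,40),holdL=(140,165,40),holdR1=(193,252,40),slotc=(222,228,40),kmed=(196,128,108+10-5),rail_end=(590,385,90),glass=(385,175,0)),
    'side':dict(knobtop=(438,92,225),plateL=(391,133,187),plateR=(472,205,187),flR=(548,180,187),flL=(470,120,187),holdR2=(193,200,40),holdL=(53,110,40),holdR1=(117,230,40),slotc=(145,190,40),kmed=(112,80,113),glass=(318,118,0),rail_end=(555,418,90))}[n]
    for k,(x,y,h) in pts.items():
        u,v=g(x,y); print(n,k,onz(c,np.array(u),np.array(v),h).round(0), 'depth',P[int(v+.5),int(u+.5)].round(0))
E
```

```text
scene knobtop [ 576. -249.  225.] depth [ 575. -250.  227.]
scene plateL [ 543. -235.  187.] depth [ 548. -227.  183.]
scene plateR [ 550. -337.  187.] depth [ 605. -252.  140.]
scene flR [ 606. -344.  187.] depth [ 617. -331.  179.]
scene flL [ 607. -246.  187.] depth [ 610. -244.  186.]
scene holdR [395.  -9.   0.] depth [392. -22.   7.]
scene holdR2 [466. -37.  40.] depth [499.  37.  -1.]
scene holdL [419. 182.  40.] depth [423. 191.  37.]
scene holdR1 [388. -33.  40.] depth [395. -18.  33.]
scene slotc [433.   0.  40.] depth [439.  21.  29.]
scene kmed [445.  80. 113.] depth [444.  74. 114.]
scene rail_end [ 523. -483.   90.] depth [ 532. -470.   81.]
scene glass [669. 105.   0.] depth [642.  59.  24.]
side knobtop [ 575. -244.  225.] depth [ 573. -247.  227.]
side plateL [ 545. -224.  187.] depth [ 545. -221.  186.]
side plateR [ 542. -342.  187.] depth [ 601. -260.  123.]
side flR [ 611. -341.  187.] depth [ 749. -169.   49.]
side flL [ 610. -238.  187.] depth [ 609. -238.  188.]
side holdR2 [464. -26.  40.] depth [462. -27.  40.]
side holdL [418. 187.  40.] depth [416. 182.  44.]
side holdR1 [386. -36.  40.] depth [394. -12.  22.]
side slotc [434.  11.  40.] depth [441.  27.  27.]
side kmed [442.  89. 113.] depth [438.  80. 119.]
side glass [667. 107.   0.] depth [643.  67.  26.]
side rail_end [ 527. -476.   90.] depth [ 531. -470.   83.]
```

```bash
python3 - <<'E'
from cell import env
from h import *
for n in ['scene','side']:
    c=env.get_calibration(n); z=np.load(n+'0.npz'); P=cloud(c,z['d'])
    for u,v in ([(170,160),(195,150),(228,150),(260,172),(240,137),(300,100),(200,90),(245,175)] if n=='scene' else [(140,125),(170,115),(205,130),(253,148)]):
        print(n,u,v,P[v,u].round(0))
E
```

```text
scene 170 160 [359. 434. 160.]
scene 195 150 [479. 449. 181.]
scene 228 150 [637. 453. 153.]
scene 260 172 [646. 155. 137.]
scene 240 137 [705. 464. 201.]
scene 300 100 [881. 227. 392.]
scene 200 90 [608. 684. 395.]
scene 245 175 [650. 307.  75.]
side 140 125 [371. 443. 190.]
side 170 115 [490. 477. 191.]
side 205 130 [584. 397. 146.]
side 253 148 [659. 181. 146.]
```

arm_command --steps '[{"dz": -0.06, "rz": -0.093, "claw": -1}, {"dz": -0.06, "rz": -0.093, "claw": -1}, {"dx": -0.0425, "dy": -0.0625, "claw": -1}, {"dx": -0.0425, "dy": -0.0625, "claw": -1}, {"dx": -0.0425, "dy": -0.0625, "claw": -1}, {"dx": -0.0425, "dy": -0.0625, "claw": -1}, {"dx": -0.0425, "dy": -0.0625, "claw": -1}, {"dx": -0.0425, "dy": -0.0625, "claw": -1}, {"dx": -0.0425, "dy": -0.0625, "claw": -1}]'

```text
$.steps[0]: bad value
```

arm_command --steps '[{"dx": 0, "dy": 0, "dz": -0.06, "rx": 0, "ry": 0, "rz": -0.093, "claw": -1}, {"dx": 0, "dy": 0, "dz": -0.06, "rx": 0, "ry": 0, "rz": -0.093, "claw": -1}, {"dx": -0.0425, "dy": -0.0625, "dz": 0, "rx": 0, "ry": 0, "rz": 0, "claw": -1}, {"dx": -0.0425, "dy": -0.0625, "dz": 0, "rx": 0, "ry": 0, "rz": 0, "claw": -1}, {"dx": -0.0425, "dy": -0.0625, "dz": 0, "rx": 0, "ry": 0, "rz": 0, "claw": -1}, {"dx": -0.0425, "dy": -0.0625, "dz": 0, "rx": 0, "ry": 0, "rz": 0, "claw": -1}, {"dx": -0.0425, "dy": -0.0625, "dz": 0, "rx": 0, "ry": 0, "rz": 0, "claw": -1}, {"dx": -0.0425, "dy": -0.0625, "dz": 0, "rx": 0, "ry": 0, "rz": 0, "claw": -1}, {"dx": -0.0425, "dy": -0.0625, "dz": 0, "rx": 0, "ry": 0, "rz": 0, "claw": -1}]'

```text
t: 1.27
eef_pos: [426.2, 242.7, 312.1]
tcp_rot: [-3.138, -0.001, -3.125]
ft_force: [1.2, 1.2, -0.5]
opening: 0.999
```

arm_command --steps '[{"dx": 0, "dy": -0.076, "dz": 0, "rx": 0, "ry": 0, "rz": 0, "claw": -1}, {"dx": 0, "dy": -0.076, "dz": 0, "rx": 0, "ry": 0, "rz": 0, "claw": -1}, {"dx": 0, "dy": -0.07, "dz": 0.03, "rx": 0, "ry": 0, "rz": 0, "claw": -1}, {"dx": 0, "dy": -0.06, "dz": 0.045, "rx": 0, "ry": 0, "rz": 0, "claw": -1}, {"dx": -0.01, "dy": 0, "dz": 0.03, "rx": 0, "ry": 0, "rz": 0, "claw": -1}, {"dx": 0, "dy": 0, "dz": 0, "rx": 0, "ry": 0, "rz": 0, "claw": -1}]'

```text
t: 2.02
eef_pos: [438.7, 6.6, 226.8]
tcp_rot: [-3.138, 0.001, -3.132]
ft_force: [-0.4, 0.3, 0.4]
opening: 1.001
```

```bash
cat > w.py <<'E'
import sys
from cell import env
from h import *
import pickle
t=sys.argv[1]
s=env.state(); c=env.get_calibration('wrist'); p,d=env.read_camera('wrist')
pickle.dump((s,c,p,d),open(t+'.pkl','wb')); cv2.imwrite(f'pics/{t}.png',p[:,:,::-1])
print(s['t'],s['eef_pos'].round(1),s['tcp_rot'].round(4),s['ft_force'].round(1),c['xyz'].round(1))
E
python3 w.py w1
```

```text
2.025 [438.7   6.6 226.8] [-3.1377e+00  8.0000e-04 -3.1321e+00] [-0.4  0.3  0.4] [361.4   6.3 397.8]
```

View pics/w1.png

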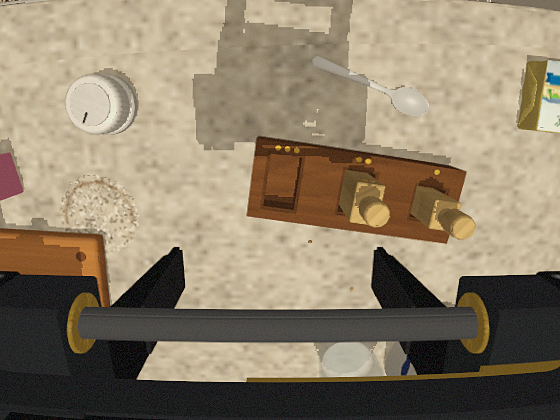

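The wrist view shows the holder at (250-467, 137-242), with the empty slot near (282,180) and three pins at (285,149). The two other blocks are to its right. Zooming in on the slot.

```bash
python3 - <<'E'
import pickle
from h import *
s,c,p,d=pickle.load(open('w1.pkl','rb'))
cv2.imwrite('pics/w1z.png',cv2.resize(p[125:255,240:480,::-1],None,fx=3.3,fy=3.3,interpolation=cv2.INTER_CUBIC))
E
```

```text
(no output)
```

View pics/w1z.png

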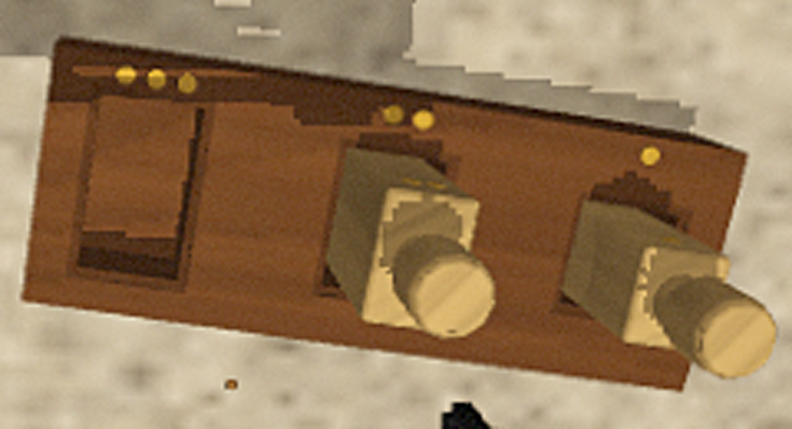

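```bash
python3 - <<'E'
import pickle
from h import *
s,c,p,d=pickle.load(open('w1.pkl','rb'))
P=cloud(c,d)
m=((P[...,2]>34)&(P[...,2]<46)).astype(np.uint8)
m[250:]=0; m[:,:235]=0;m[:,480:]=0
m=cv2.morphologyEx(m,cv2.MORPH_OPEN,np.ones((3,3)))
cn=max(cv2.findContours(m,0,2)[0],key=cv2.contourArea)[:,0]
Q=onz(c,cn[:,0],cn[:,1],40.)[:,:2].astype(np.float32)
r=cv2.minAreaRect(Q);print('holder top rect',r, cv2.boxPoints(r).round(1))
# zoom pts
z=lambda x,y:(np.array(x)/3.3+240-.35,np.array(y)/3.3+125-.35)
for k,x,y,h in [('kmedTop',448,293,118),('knarTop',736,338,118),('chBL',70,280,40),('chBR',187,292,40),('chTR',210,104,40),('chTL',93,98,40),('inBL',78,270,37),('inBR',178,281,37),('pin',157,78,40),('pinm',409,117,40),('pinn',650,155,40)]:
    u,v=z(x,y);print(k,onz(c,u,v,h).round(1),P[int(v),int(u)].round(1))
# slot floor depth pixels
f=(P[...,2]<20)&(P[...,2]>3); f[220:]=0;f[:130]=0;f[:,:255]=0;f[:,305:]=0
X=P[f];print('floor',f.sum(),np.median(X[:,2]),np.percentile(X[:,0],[1,99]),np.percentile(X[:,1],[1,99]))
mm=(P[...,2]>108)&(P[...,2]<125)&(np.arange(560)[None]>330)&(np.arange(420)[:,None]<250)
n,l,st,ce=cv2.connectedComponentsWithStats(mm.astype(np.uint8))
for i in range(1,n):
    if st[i][4]>80:
        q=P[l==i]; print(st[i],ce[i],np.median(q,0).round(1), onz(c,*ce[i],118.).round(1))
print('z check table', np.nanmedian(P[60:100,250:300,2]))
E
```

```text
holder top rect ((441.0369873046875, 84.40604400634766), (213.1656951904297, 79.40489959716797), 82.25729370117188) [[387.3 -15.9]
 [466.  -26.6]
 [494.7 184.7]
 [416.1 195.4]]
kmedTop [440.1  83.5 118. ] [439.4  82.9 119.2]
knarTop [450.9 157.3 118. ] [450.3 155.8 119.7]
chBL [459. -11.  40.] [458.3 -11.9  40.6]
chBR [462.5  24.7  40. ] [462.4  24.4  39.7]
chTR [405.1  30.2  40. ] [405.   30.   39.4]
chTL [403.7  -4.1  40. ] [403.2  -4.9  40.8]
inBL [456.6  -8.7  37. ] [455.7  -8.9  38.6]
inBR [459.8  22.   37. ] [459.3  21.4  36. ]
pin [397.6  14.5  40. ] [397.1  14.3  42.9]
pinm [408.1  89.2  40. ] [407.8  88.3  41.2]
pinn [418.2 163.8  40. ] [417.3 162.3  41.7]
floor 1505 10.918327268085761 [389.31282397 458.72514443] [-8.79846046 27.24507369]
[361 200  29  28 604] [375.45860927 213.18046358] [439.8  83.5 118.5] [439.9  83.6 118. ]
[445 212  30  28 607] [459.99011532 225.60790774] [449.7 154.9 118.3] [449.7 154.8 118. ]
z check table 0.9919760530085284
```

arm_command --steps '[{"dx": -0.015, "dy": -0.04, "dz": -0.05, "rx": 0, "ry": 0, "rz": 0, "claw": -1}, {"dx": -0.026, "dy": -0.06, "dz": -0.04, "rx": 0, "ry": 0, "rz": 0, "claw": -1}, {"dx": -0.03, "dy": -0.065, "dz": -0.025, "rx": 0, "ry": 0, "rz": 0, "claw": -1}, {"dx": -0.03, "dy": -0.065, "dz": 0, "rx": 0, "ry": 0, "rz": 0, "claw": -1}, {"dx": -0.03, "dy": -0.065, "dz": 0, "rx": 0, "ry": 0, "rz": 0, "claw": -1}, {"dx": -0.028, "dy": -0.06, "dz": 0, "rx": 0, "ry": 0, "rz": 0, "claw": -1}, {"dx": 0, "dy": 0, "dz": 0, "rx": 0, "ry": 0, "rz": 0, "claw": -1}]'

```text
t: 2.95
eef_pos: [574.4, -277.3, 335.1]
tcp_rot: [-3.133, 0.011, -3.119]
ft_force: [-1.2, 0.7, 0.9]
opening: 1.0
```

```bash
python3 w.py w2
```

```text
2.95 [ 574.4 -277.3  335.1] [-3.1326  0.0111 -3.1189] [-1.2  0.7  0.9] [ 495.3 -277.8  505.2]
```

View pics/w2.png

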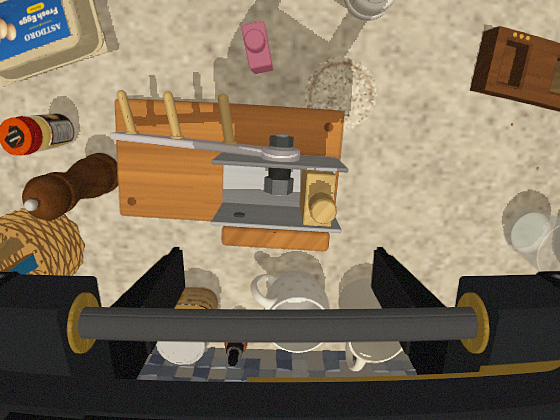

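This view from above shows the bracket at (213-347, 153-230), the bolt head at (280,186), the wide block and its knob at (320,208), and the rail running to the left. Measuring these.

```bash
python3 - <<'E'
import pickle
from h import *
s,c,p,d=pickle.load(open('w2.pkl','rb'))
P=cloud(c,d)
cv2.imwrite('pics/w2z.png',cv2.resize(p[125:255,190:360,::-1],None,fx=4.5,fy=4.5,interpolation=cv2.INTER_CUBIC))
def comp(lo,hi,box,ref):
    m=(P[...,2]>lo)&(P[...,2]<hi); M=np.zeros_like(m); x0,x1,y0,y1=box; M[y0:y1,x0:x1]=m[y0:y1,x0:x1]
    n,l,st,ce=cv2.connectedComponentsWithStats(M.astype(np.uint8))
    for i in range(1,n):
        if st[i][4]>25: 
            v,u=np.nonzero(l==i); q=onz(c,u,v,ref)
            r=cv2.minAreaRect(q[:,:2].astype(np.float32))
            print(ref,st[i],ce[i].round(1),'zmed',np.median(P[l==i][:,2]).round(1),'cen',q.mean(0).round(1),'rect',np.round(r[0],1),np.round(r[1],1),round(r[2],1))
comp(217,235,(295,345,180,235),225)   # knob top
comp(180,194,(200,360,140,240),187)   # bracket rims
comp(160,184,(262,298,165,200),172)   # head
print(P[186,278],P[170,240],P[180,290])
E
```

```text
225 [309 196  28  28 595] [322.6 209.7] zmed 225.6 cen [ 574.1 -243.   225. ] rect [ 574.1 -242.9] [22.4 21. ] 16.2
187 [ 210  149  139   91 3988] [284.7 203.5] zmed 187.6 cen [ 580.4 -272.5  187. ] rect [ 572.6 -279. ] [ 82.2 123.2] 1.4
172 [264 168  30  28 704] [278.3 181.6] zmed 175.6 cen [ 563.1 -278.6  172. ] rect [ 563.1 -278.4] [25.3 26.6] 0.7
[ 566.03173496 -278.77597024  177.57452803] [ 562.4975547  -319.66926625  117.87425376] [ 561.7303517  -267.84618391  170.07917628]
```

View pics/w2z.png

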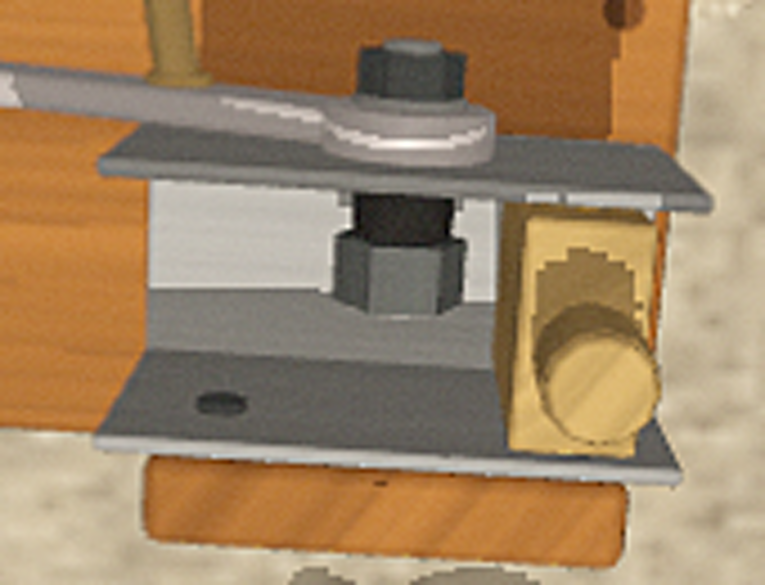

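```bash
python3 - <<'E'
import pickle
from h import *
s,c,p,d=pickle.load(open('w2.pkl','rb'))
P=cloud(c,d)
z=lambda x,y:(np.array(x)/4.5+190-.4,np.array(y)/4.5+125-.4)
for k,x,y,h in [('fpL',102,173,187),('fpR',711,213,187),('rfL',96,434,187),('rfR',680,470,187),('head rear top cornerL',370,308,177.),('head r',435,308,177),('headL',336,300,165),('headR',463,300,165),('washL',352,225,165),('washR',452,235,165)]:
    u,v=z(x,y);print(k,onz(c,u,v,h).round(1),P[int(v),int(u)].round(1))
# rail bar line: pixels of silvery bar
for u,v in [(120,135),(150,139),(180,142),(210,146),(240,149),(225,148),(135,137)]:
    print(P[v-2:v+3,u].round(0).tolist())
E
```

```text
fpL [ 544.9 -336.4  187. ] [ 545.  -336.8  185.9]
fpR [ 549.9 -218.3  187. ] [ 549.  -219.   187.9]
rfL [ 597.9 -339.   187. ] [ 657.9 -376.2    0.8]
rfR [ 602.6 -220.7  187. ] [ 602.3 -221.5  187.8]
head rear top cornerL [ 572.9 -284.3  177. ] [ 572.6 -285.   178.1]
head r [ 572.5 -271.1  177. ] [ 572.4 -271.3  177.4]
headL [ 574.1 -291.7  165. ] [ 573.3 -291.8  167.5]
headR [ 573.5 -265.   165. ] [ 573.1 -265.5  165.8]
washL [ 558.1 -288.6  165. ] [ 566.  -290.9  119.1]
washR [ 559.7 -267.7  165. ] [ 567.6 -266.5  119. ]
[[527.0, -458.0, 94.0], [528.0, -458.0, 94.0], [529.0, -457.0, 96.0], [530.0, -458.0, 95.0], [531.0, -457.0, 95.0]]
[[nan, nan, nan], [530.0, -416.0, 115.0], [531.0, -416.0, 115.0], [532.0, -416.0, 115.0], [534.0, -416.0, 115.0]]
[[531.0, -379.0, 131.0], [532.0, -379.0, 131.0], [532.0, -379.0, 133.0], [534.0, -379.0, 131.0], [535.0, -379.0, 131.0]]
[[533.0, -346.0, 146.0], [534.0, -346.0, 146.0], [535.0, -346.0, 146.0], [535.0, -346.0, 147.0], [537.0, -346.0, 146.0]]
[[533.0, -315.0, 160.0], [535.0, -315.0, 159.0], [535.0, -315.0, 161.0], [536.0, -315.0, 162.0], [537.0, -315.0, 161.0]]
[[534.0, -330.0, 154.0], [534.0, -330.0, 155.0], [535.0, -330.0, 154.0], [536.0, -330.0, 154.0], [537.0, -330.0, 154.0]]
[[528.0, -436.0, 105.0], [529.0, -436.0, 104.0], [530.0, -435.0, 107.0], [531.0, -436.0, 107.0], [532.0, -436.0, 106.0]]
```

```bash
cat > go.py <<'E'
import sys
from cell import env
from h import *
# args: x y z yaw [tiltx about world-bracket x] ; prints tool-axis fraction totals
x,y,z,yaw=map(float,sys.argv[1:5]); th=float(sys.argv[5]) if len(sys.argv)>5 else 0
s=env.state(); R=Ro.from_euler('xyz',s['tcp_rot'])
byaw=yaw-np.pi
T=Ro.from_euler('z',byaw)*Ro.from_euler('x',th)*Ro.from_euler('xyz',[np.pi,0,np.pi])
D=np.array([x,y,z])-s['eef_pos']
print('t',s['t'].__round__(2),'pos',s['eef_pos'].round(1),'rot',s['tcp_rot'].round(4),'F',s['ft_force'].round(1),'M',s['moment'].round(2),'open',round(s['opening'],3),'q',s['joints'].round(2))
print('shift cur axes',(R.inv().apply(D)/800).round(4),'shift target axes',(T.inv().apply(D)/800).round(4),'rotv',((R.inv()*T).as_rotvec()/(np.pi/2)).round(4))
E
python3 go.py 574 -243 196 3.1
```

```text
t 3.0 pos [ 573.9 -275.8  335.5] rot [-3.1327  0.0114 -3.118 ] F [-0.7  0.7  0.6] M [ 0.04  0.02 -0.  ] open 1.002 q [-0.55  0.41  1.36 -0.    1.35 -2.15]
shift cur axes [0.0009 0.0425 0.174 ] shift target axes [0.0016 0.041  0.1744] rotv [-0.0054  0.0074  0.0414]
```

arm_command --steps '[{"dx": 0.001, "dy": 0.021, "dz": 0.05, "rx": -0.005, "ry": 0.007, "rz": 0.041, "claw": -0.3}, {"dx": 0.001, "dy": 0.02, "dz": 0.06, "rx": 0, "ry": 0, "rz": 0, "claw": -0.3}, {"dx": 0, "dy": 0, "dz": 0, "rx": 0, "ry": 0, "rz": 0, "claw": -0.3}]'

```text
t: 3.38
eef_pos: [573.0, -238.4, 249.8]
tcp_rot: [-3.139, 0.004, 3.103]
ft_force: [-0.7, -0.3, 1.1]
opening: 0.74
```

```bash
python3 go.py 574 -243 196 3.1
```

```text
t 3.38 pos [ 573.  -238.4  249.8] rot [-3.1395  0.0042  3.1028] F [-0.7 -0.3  1.1] M [ 0.07  0.05 -0.02] open 0.74 q [-0.5   0.45  1.53  0.    1.16 -2.03]
shift cur axes [-0.0012 -0.0056  0.0673] shift target axes [-0.0015 -0.0057  0.0673] rotv [-0.0013  0.0027  0.0018]
```

arm_command --steps '[{"dx": -0.001, "dy": -0.0055, "dz": 0.04, "rx": -0.001, "ry": 0.003, "rz": 0.002, "claw": -0.3}, {"dx": 0, "dy": 0, "dz": 0.027, "rx": 0, "ry": 0, "rz": 0, "claw": -0.3}, {"dx": 0, "dy": 0, "dz": 0, "rx": 0, "ry": 0, "rz": 0, "claw": -0.3}]'

```text
t: 3.75
eef_pos: [576.4, -242.5, 204.1]
tcp_rot: [-3.136, 0.008, 3.104]
ft_force: [-0.1, -0.0, 0.3]
opening: 0.65
```

```bash
python3 go.py 574 -243 196 3.1
```

```text
t 3.75 pos [ 576.4 -242.5  204.1] rot [-3.1365  0.0083  3.1037] F [-0.1 -0.   0.3] M [0.04 0.02 0.01] open 0.65 q [-0.5   0.5   1.58 -0.    1.06 -2.04]
shift cur axes [ 0.003  -0.0007  0.0101] shift target axes [ 0.0029 -0.0008  0.0101] rotv [-0.0033  0.0053  0.0024]
```

arm_command --steps '[{"dx": 0.003, "dy": -0.001, "dz": 0.01, "rx": -0.003, "ry": 0.005, "rz": 0.002, "claw": -0.3}, {"dx": 0, "dy": 0, "dz": 0, "rx": 0, "ry": 0, "rz": 0, "claw": 1}, {"dx": 0, "dy": 0, "dz": 0, "rx": 0, "ry": 0, "rz": 0, "claw": 1}, {"dx": 0, "dy": 0, "dz": 0, "rx": 0, "ry": 0, "rz": 0, "claw": 1}, {"dx": 0, "dy": 0, "dz": 0, "rx": 0, "ry": 0, "rz": 0, "claw": 1}, {"dx": 0, "dy": 0, "dz": 0, "rx": 0, "ry": 0, "rz": 0, "claw": 1}]'

```text
t: 4.5
eef_pos: [575.3, -243.8, 201.1]
tcp_rot: [-3.138, 0.006, 3.101]
ft_force: [-0.4, 0.0, -1.6]
opening: 0.222
```

```bash
python3 go.py 574 -243 196 3.1
```

```text
t 4.5 pos [ 575.3 -243.8  201.1] rot [-3.1385  0.0057  3.1011] F [-0.4  0.  -1.6] M [-0.   -0.01 -0.05] open 0.222 q [-0.51  0.5   1.58 -0.    1.05 -2.04]
shift cur axes [0.0016 0.001  0.0064] shift target axes [0.0016 0.0009 0.0064] rotv [-0.002   0.0037  0.0007]
```

arm_command --steps '[{"dx": 0, "dy": 0, "dz": -0.03, "rx": 0, "ry": 0, "rz": 0, "claw": 1}, {"dx": 0, "dy": 0, "dz": -0.04, "rx": 0, "ry": 0, "rz": 0, "claw": 1}]'

```text
t: 4.75
eef_pos: [574.0, -243.2, 255.6]
tcp_rot: [-3.141, 0.001, 3.101]
ft_force: [-0.3, -0.0, -1.1]
opening: 0.224
```

```bash
python3 go.py 575 -243.5 300 3.1
```

```text
t 4.75 pos [ 574.  -243.2  255.6] rot [-3.1411e+00  5.0000e-04  3.1009e+00] F [-0.3 -0.  -1.1] M [-0.   -0.02  0.02] open 0.224 q [-0.51  0.45  1.51 -0.    1.18 -2.04]
shift cur axes [-0.0013 -0.0004 -0.0556] shift target axes [-0.0012 -0.0003 -0.0556] rotv [-0.0003  0.0003  0.0006]
```

arm_command --steps '[{"dx": -0.001, "dy": 0, "dz": -0.06, "rx": 0, "ry": 0, "rz": 0, "claw": 1}, {"dx": 0.0, "dy": 0.0, "dz": -0.01, "rx": 0, "ry": 0, "rz": 0, "claw": 1}, {"dx": 0.034, "dy": 0.05, "dz": 0, "rx": 0, "ry": 0, "rz": 0.01, "claw": 1}, {"dx": 0.034, "dy": 0.05, "dz": 0, "rx": 0, "ry": 0, "rz": 0.01, "claw": 1}, {"dx": 0.034, "dy": 0.05, "dz": 0, "rx": 0, "ry": 0, "rz": 0.01, "claw": 1}, {"dx": 0.034, "dy": 0.05, "dz": 0.0, "rx": 0, "ry": 0, "rz": 0.01, "claw": 1}, {"dx": 0.034, "dy": 0.05, "dz": 0.03, "rx": 0, "ry": 0, "rz": 0.01, "claw": 1}, {"dx": 0.02, "dy": 0.03, "dz": 0.04, "rx": 0, "ry": 0, "rz": 0.01, "claw": 1}, {"dx": 0, "dy": 0, "dz": 0, "rx": 0, "ry": 0, "rz": 0, "claw": 1}]'

```text
t: 5.88
eef_pos: [433.8, -1.3, 251.1]
tcp_rot: [3.141, -0.006, 3.003]
ft_force: [0.3, -0.9, -0.8]
opening: 0.224
```

```bash
python3 go.py 431 10 190 3.0056
```

```text
t 5.88 pos [433.8  -1.3 251.1] rot [ 3.1411 -0.0056  3.0027] F [ 0.3 -0.9 -0.8] M [ 0.04 -0.04  0.01] open 0.224 q [-0.16  0.18  1.95  0.    1.03 -1.59]
shift cur axes [0.0049 0.0135 0.0764] shift target axes [0.0053 0.0135 0.0764] rotv [ 0.0003 -0.0036 -0.0019]
```

arm_command --steps '[{"dx": 0.005, "dy": 0.0135, "dz": 0.04, "rx": 0, "ry": -0.004, "rz": -0.002, "claw": 1}, {"dx": 0, "dy": 0, "dz": 0.04, "rx": 0, "ry": 0, "rz": 0, "claw": 1}, {"dx": 0, "dy": 0, "dz": 0.02, "rx": 0, "ry": 0, "rz": 0, "claw": 1}, {"dx": 0, "dy": 0, "dz": 0, "rx": 0, "ry": 0, "rz": 0, "claw": 1}]'

```text
t: 6.38
eef_pos: [433.8, 8.2, 170.0]
tcp_rot: [-3.142, 0.003, 3.007]
ft_force: [0.2, 0.4, -1.8]
opening: 0.224
```

```bash
python3 go.py 431 10 150 3.0056; python3 w.py w3
python3 - <<'E'
import pickle
from h import *
s,c,p,d=pickle.load(open('w3.pkl','rb'))
cv2.imwrite('pics/w3z.png',cv2.resize(p[140:340,190:390,::-1],None,fx=3,fy=3,interpolation=cv2.INTER_CUBIC))
E
```

```text
t 6.38 pos [433.8   8.2 170. ] rot [-3.1415e+00  3.1000e-03  3.0065e+00] F [ 0.2  0.4 -1.8] M [ 0.01 -0.01  0.03] open 0.224 q [-0.13  0.28  2.06 -0.    0.79 -1.57]
shift cur axes [0.0038 0.0018 0.025 ] shift target axes [0.0037 0.0017 0.025 ] rotv [-0.      0.002   0.0006]
6.375 [433.8   8.2 170. ] [-3.1415e+00  3.1000e-03  3.0065e+00] [ 0.2  0.4 -1.8] [356.7  18.4 340.8]
```

View pics/w3.png

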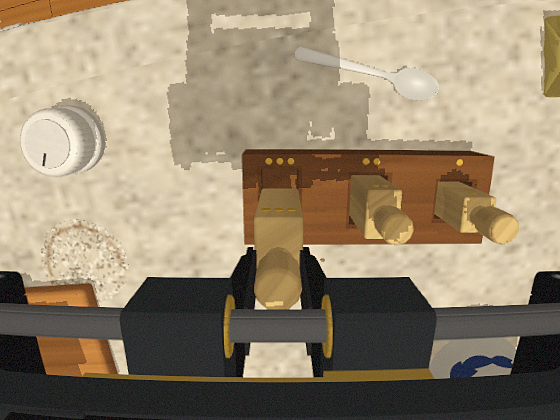

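View pics/w3z.png

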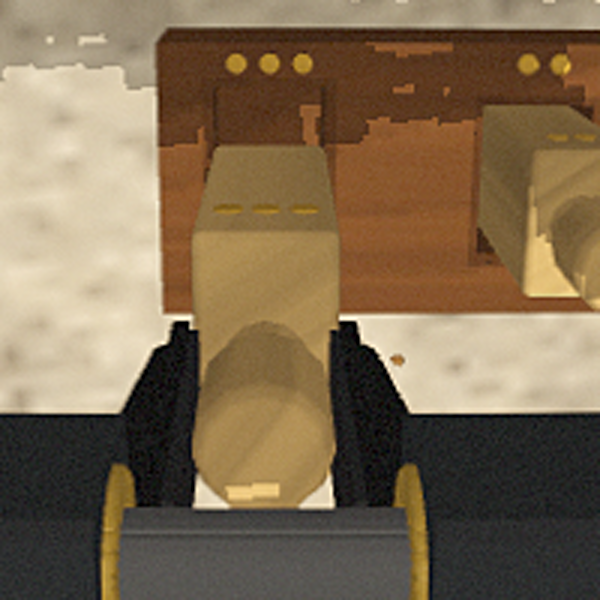

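The block hangs upright over its slot, with its lower front edge at zoom (213-325, 145). The slot's front part shows at zoom (215-325, 85), with the pins at (236-303, 64).

```bash
python3 - <<'E'
import pickle
from h import *
s,c,p,d=pickle.load(open('w3.pkl','rb'));P=cloud(c,d)
z=lambda x,y:(np.array(x)/3+190-.33,np.array(y)/3+140-.33)
x_=np.array([np.cos(.136),-np.sin(.136)]);y_=np.array([np.sin(.136),np.cos(.136)])
S=np.array([431,10.])
for k,x,y,h in [('botL',213,147,86),('botR',324,147,86),('topL',196,232,158),('topR',338,232,158),('pin1',236,64,40),('pin2',270,64,40),('pin3',303,64,40),('slTL',214,83,40),('slTR',326,83,40),('pm',528,64,40),('pm2',561,64,40),('holdTR',157,42,40),('holdBR',163,313,40)]:
    u,v=z(x,y);q=onz(c,u,v,h);print(k,q.round(1),P[int(v),int(u)].round(1),'local',(q[:2]-S)@x_.round(4),(q[:2]-S)@y_)
m=((P[...,2]>34)&(P[...,2]<46)).astype(np.uint8); m[250:]=0; m[:,:235]=0;m[:,500:]=0
m=cv2.morphologyEx(m,cv2.MORPH_OPEN,np.ones((3,3)))
cn=max(cv2.findContours(m,0,2)[0],key=cv2.contourArea)[:,0]
Q=onz(c,cn[:,0],cn[:,1],40.)[:,:2].astype(np.float32)
r=cv2.minAreaRect(Q);print(r)
t=(s['eef_pos'][:2]-S);print('tcp local',t@x_,t@y_)
mm=(P[...,2]>112)&(P[...,2]<125)&(np.arange(560)[None]>340)&(np.arange(420)[:,None]<250)
n,l,st,ce=cv2.connectedComponentsWithStats(mm.astype(np.uint8))
for i in range(1,n):
    if st[i][4]>80: q=onz(c,*ce[i],118.);print(q.round(1),(q[:2]-S)@x_,(q[:2]-S)@y_)
E
```

```text
botL [409.4  -0.8  86. ] [418.4  -4.8  39.6] local -19.904129290133845 -13.65820400140165
botR [413.  25.  86.] [425.2  26.   27.4] local -19.903210584565134 12.449090000073264
topL [408.9  -0.5 158. ] [408.9  -0.5 158.1] local -20.434363503006942 -13.403386240244279
topR [412.3  23.7 158. ] [412.4  23.6 157.5] local -20.43155454062969 11.079887140512703
pin1 [396.9   5.3  40. ] [396.6   5.1  42.4] local -33.10208794367523 -9.276631915746549
pin2 [398.2  14.5  40. ] [398.   13.9  40.6] local -33.09874434685338 -0.019014291816150688
pin3 [399.4  23.4  40. ] [399.2  22.8  40.7] local -33.103341799464836 8.967254767186338
slTL [401.3  -1.4  40. ] [401.2  -1.5  38.4] local -27.895038988890654 -15.327694895620755
slTR [405.4  28.9  40. ] [405.3  28.7  38.8] local -27.896863138425083 15.305954749642828
pm [407.5  84.5  40. ] [407.1  83.5  42.1] local -33.34483250140901 70.63593405414743
pm2 [408.7  93.6  40. ] [408.2  92.5  42.4] local -33.412452651178384 79.79645107654702
holdTR [388.1 -15.1  40. ] [388.  -15.5  35.6] local -39.13057227008998 -30.669051316093753
holdBR [465.6 -26.   40. ] [465.5 -25.9  40.3] local 39.127289944142035 -30.96047054329271
((440.96856689453125, 84.30873107910156), (213.10720825195312, 79.43267822265625), 82.19707489013672)
tcp local 2.9705366482885442 -1.3963895584754193
[440.   83.6 118. ] -1.047158598494901 74.18212117725395
[450.1 155.9 118. ] -0.8106745095784371 147.09991599374374
```

arm_command --steps '[{"dx": 0.005, "dy": 0.0015, "dz": 0.02, "rx": 0, "ry": 0.002, "rz": 0, "claw": 1}, {"dx": 0, "dy": 0, "dz": 0.015, "rx": 0, "ry": 0, "rz": 0, "claw": 1}, {"dx": 0, "dy": 0, "dz": 0, "rx": 0, "ry": 0, "rz": 0, "claw": 1}]'

```text
t: 6.8
eef_pos: [432.5, 8.8, 144.1]
tcp_rot: [-3.141, 0.006, 3.006]
ft_force: [0.4, 0.9, -1.9]
opening: 0.224
```

```bash
python3 go.py 430 9.5 94 3.0056
```

```text
t 6.8 pos [432.5   8.8 144.1] rot [-3.1414  0.0055  3.0058] F [ 0.4  0.9 -1.9] M [-0.   -0.01 -0.03] open 0.224 q [-0.13  0.32  2.1  -0.    0.72 -1.57]
shift cur axes [0.0036 0.0004 0.0626] shift target axes [0.0032 0.0004 0.0627] rotv [-0.0001  0.0035  0.0001]
```

arm_command --steps '[{"dx": 0.0035, "dy": 0.0005, "dz": 0, "rx": 0, "ry": 0.0035, "rz": 0, "claw": 1}, {"dx": 0, "dy": 0, "dz": 0, "rx": 0, "ry": 0, "rz": 0, "claw": 1}, {"dx": 0.001, "dy": 0, "dz": 0.012, "rx": 0, "ry": 0.001, "rz": 0, "claw": 1}, {"dx": 0.001, "dy": 0, "dz": 0.01, "rx": 0, "ry": 0.001, "rz": 0, "claw": 1}]'

```text
t: 7.3
eef_pos: [429.0, 9.6, 127.2]
tcp_rot: [-3.141, -0.0, 3.006]
ft_force: [-0.3, 0.3, -2.1]
opening: 0.226
```

```bash
python3 go.py 430 9.5 94 3.0056
```

```text
t 7.3 pos [429.    9.6 127.2] rot [-3.1415e+00 -2.0000e-04  3.0058e+00] F [-0.3  0.3 -2.1] M [-0.01  0.02 -0.  ] open 0.226 q [-0.13  0.35  2.12 -0.    0.67 -1.57]
shift cur axes [-0.0012  0.      0.0415] shift target axes [-0.0012  0.      0.0415] rotv [-0.0001 -0.0001  0.0001]
```

arm_command --steps '[{"dx": -0.001, "dy": 0, "dz": 0.012, "rx": 0, "ry": 0, "rz": 0, "claw": 1}, {"dx": 0, "dy": 0, "dz": 0.01, "rx": 0, "ry": 0, "rz": 0, "claw": 1}, {"dx": 0.001, "dy": 0, "dz": 0.008, "rx": 0, "ry": 0, "rz": 0, "claw": 1}]'

```text
t: 7.68
eef_pos: [428.8, 9.6, 100.9]
tcp_rot: [-3.141, -0.002, 3.006]
ft_force: [0.5, -0.6, -1.2]
opening: 0.226
```

```bash
python3 go.py 430 9.5 94 3.0056
```

```text
t 7.67 pos [428.8   9.6 100.9] rot [-3.1415e+00 -1.5000e-03  3.0058e+00] F [ 0.5 -0.6 -1.2] M [-0.06 -0.06  0.02] open 0.226 q [-0.13  0.4   2.14 -0.    0.6  -1.57]
shift cur axes [-0.0015  0.      0.0086] shift target axes [-0.0015  0.      0.0086] rotv [-0.0001 -0.001   0.0002]
```

Sliding in with no resistance; down the last few mm.

arm_command --steps '[{"dx": 0, "dy": 0, "dz": 0.006, "rx": 0, "ry": 0, "rz": 0, "claw": 1}, {"dx": 0, "dy": 0, "dz": 0.004, "rx": 0, "ry": 0, "rz": 0, "claw": 1}, {"dx": 0, "dy": 0, "dz": 0.002, "rx": 0, "ry": 0, "rz": 0, "claw": 1}]'

```text
t: 8.05
eef_pos: [430.1, 10.0, 93.1]
tcp_rot: [3.141, 0.002, 3.006]
ft_force: [-8.5, 4.1, 42.9]
opening: 0.226
```

```bash
python3 go.py 430 9.5 94 3.0056
```

```text
t 8.05 pos [430.1  10.   93.1] rot [3.1410e+00 2.4000e-03 3.0055e+00] F [-8.5  4.1 42.9] M [0.73 1.52 0.06] open 0.226 q [-0.13  0.42  2.15  0.    0.57 -1.57]
shift cur axes [-0.     -0.0006 -0.0011] shift target axes [-0.     -0.0006 -0.0011] rotv [ 0.0004  0.0015 -0.0001]
```

arm_command --steps '[{"dx": 0, "dy": 0, "dz": -0.001, "rx": 0, "ry": 0, "rz": 0, "claw": -0.2}, {"dx": 0, "dy": 0, "dz": 0, "rx": 0, "ry": 0, "rz": 0, "claw": -0.2}, {"dx": 0, "dy": 0, "dz": 0, "rx": 0, "ry": 0, "rz": 0, "claw": -0.2}, {"dx": 0, "dy": 0, "dz": 0, "rx": 0, "ry": 0, "rz": 0, "claw": -0.2}, {"dx": 0, "dy": 0, "dz": -0.03, "rx": 0, "ry": 0, "rz": 0, "claw": -0.2}, {"dx": 0, "dy": 0, "dz": -0.06, "rx": 0, "ry": 0, "rz": 0, "claw": -0.2}, {"dx": 0, "dy": 0, "dz": -0.06, "rx": 0, "ry": 0, "rz": 0, "claw": -0.2}, {"dx": 0, "dy": 0, "dz": 0, "rx": 0, "ry": 0, "rz": 0, "claw": -0.2}]'

```text
t: 9.05
eef_pos: [429.7, 9.9, 216.8]
tcp_rot: [3.141, 0.001, 3.005]
ft_force: [0.6, -0.6, -0.4]
opening: 0.599
```

```bash
python3 w.py w4
python3 - <<'E'
import pickle
from h import *
s,c,p,d=pickle.load(open('w4.pkl','rb'));P=cloud(c,d)
x_=np.array([np.cos(.136),-np.sin(.136)]);y_=np.array([np.sin(.136),np.cos(.136)]);S=np.array([431,10.])
mm=(P[...,2]>110)&(P[...,2]<127)&(np.arange(420)[:,None]<300)
n,l,st,ce=cv2.connectedComponentsWithStats(mm.astype(np.uint8))
for i in range(1,n):
    if st[i][4]>80: q=onz(c,*ce[i],118.);print(st[i],np.median(P[l==i][:,2]),q.round(1),(q[:2]-S)@x_,(q[:2]-S)@y_)
E
```

```text
9.05 [429.7   9.9 216.8] [3.1410e+00 9.0000e-04 3.0054e+00] [ 0.6 -0.6 -0.4] [353.   20.1 387.8]
[265 197  28  29 630] 118.60105389038665 [427.3  10.7 118. ] -3.8040026338753385 0.2028068288699538
[362 200  28  29 628] 118.56498174965725 [439.9  83.9 118. ] -1.2193733252608385 74.43525665750191
[451 200  30  29 650] 118.4230828426362 [449.9 155.6 118. ] -1.0424972042147091 146.77574960001036
```

View pics/w4.png

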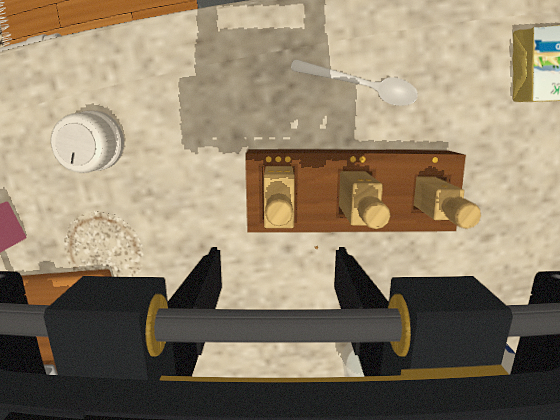

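```bash
python3 - <<'E'
import pickle
from h import *
s,c,p,d=pickle.load(open('w2.pkl','rb'));P=cloud(c,d)
for u,v in [(35,205),(30,204),(50,190),(100,170),(10,135),(290,310),(85,290)]: print(u,v,P[v,u].round(0))
E
python3 - <<'E'
import numpy as np
from scipy.spatial.transform import Rotation as Ro
b=np.array([566.8,-278.3,165]); th=.427
T=Ro.from_euler('z',-.041)*Ro.from_euler('x',th)*Ro.from_euler('xyz',[np.pi,0,np.pi])
tz=T.apply([0,0,1]); print(tz)
for a in (18,-40,-80,-110): print(a,(b+a*tz).round(1))
E
python3 go.py 566.9 -324.8 264.2 3.1006 .427
```

```text
35 205 [ 592. -522.  167.]
30 204 [ 590. -525.  170.]
50 190 [ 580. -513.  153.]
100 170 [ 577. -508.   49.]
10 135 [ 527. -585.  107.]
290 310 [ 543. -274.  426.]
85 290 [ 540. -326.  425.]
[ 0.01697507  0.413794   -0.91021227]
18 [ 567.1 -270.9  148.6]
-40 [ 566.1 -294.9  201.4]
-80 [ 565.4 -311.4  237.8]
-110 [ 564.9 -323.8  265.1]
t 9.1 pos [428.9  10.  215.2] rot [ 3.1410e+00 -2.0000e-03  3.0053e+00] F [-0.2  0.4  0.1] M [0.03 0.05 0.02] open 0.6 q [-0.13  0.21  2.01  0.    0.92 -1.57]
shift cur axes [-0.2277 -0.3911 -0.062 ] shift target axes [-0.1895 -0.3488 -0.226 ] rotv [-0.2712  0.0117 -0.06  ]
```

arm_command --steps '[{"dx": -0.015, "dy": -0.03, "dz": -0.06, "rx": 0, "ry": 0, "rz": -0.01, "claw": -0.05}, {"dx": -0.03, "dy": -0.05, "dz": -0.05, "rx": 0, "ry": 0, "rz": -0.01, "claw": -0.05}, {"dx": -0.032, "dy": -0.06, "dz": -0.02, "rx": 0, "ry": 0, "rz": -0.01, "claw": -0.05}, {"dx": -0.032, "dy": -0.06, "dz": 0, "rx": 0, "ry": 0, "rz": -0.01, "claw": -0.05}, {"dx": -0.032, "dy": -0.06, "dz": 0, "rx": 0, "ry": 0, "rz": -0.01, "claw": -0.05}, {"dx": -0.032, "dy": -0.06, "dz": 0, "rx": 0, "ry": 0, "rz": -0.01, "claw": -0.05}, {"dx": -0.02, "dy": -0.04, "dz": 0, "rx": -0.06, "ry": 0, "rz": 0, "claw": -0.05}, {"dx": 0, "dy": 0, "dz": 0, "rx": -0.1, "ry": 0, "rz": 0, "claw": -0.05}, {"dx": 0, "dy": 0, "dz": 0, "rx": -0.1, "ry": 0, "rz": 0, "claw": -0.05}]'

```text
t: 10.22
eef_pos: [561.1, -298.3, 302.8]
tcp_rot: [2.712, -0.02, 3.107]
ft_force: [0.1, 0.9, -0.7]
opening: 0.524
```

```bash
python3 go.py 565 -324 265 3.1006 .427
```

```text
t 10.22 pos [ 561.1 -298.3  302.8] rot [ 2.7119 -0.0202  3.1069] F [ 0.1  0.9 -0.7] M [-0.21  0.03  0.03] open 0.524 q [-0.73  0.55  1.28  0.31  1.61 -2.29]
shift cur axes [-0.007  -0.0486  0.0295] shift target axes [-0.0062 -0.0485  0.0298] rotv [ 0.0016 -0.0133 -0.0017]
```

arm_command --steps '[{"dx": -0.004, "dy": -0.025, "dz": 0.015, "rx": 0.001, "ry": -0.013, "rz": -0.001, "claw": -0.05}, {"dx": -0.003, "dy": -0.024, "dz": 0.015, "rx": 0, "ry": 0, "rz": 0, "claw": -0.05}, {"dx": 0, "dy": 0, "dz": 0, "rx": 0, "ry": 0, "rz": 0, "claw": -0.05}]'

```text
t: 10.6
eef_pos: [564.2, -326.7, 255.3]
tcp_rot: [2.705, -0.009, 3.096]
ft_force: [0.5, -0.1, 0.4]
opening: 0.527
```

```bash
python3 go.py 565 -324 265 3.1006 .427; python3 w.py w5
```

```text
t 10.6 pos [ 564.2 -326.7  255.3] rot [ 2.7049 -0.0093  3.0957] F [ 0.5 -0.1  0.4] M [-0.2 -0.   0. ] open 0.527 q [-0.76  0.61  1.29  0.32  1.54 -2.34]
shift cur axes [-0.0007  0.0082 -0.0096] shift target axes [-0.0009  0.0081 -0.0096] rotv [ 0.0062 -0.0041 -0.0053]
10.6 [ 564.2 -326.7  255.3] [ 2.7049 -0.0093  3.0957] [ 0.5 -0.1  0.4] [ 485.2 -395.3  411.1]
```

View pics/w5.png

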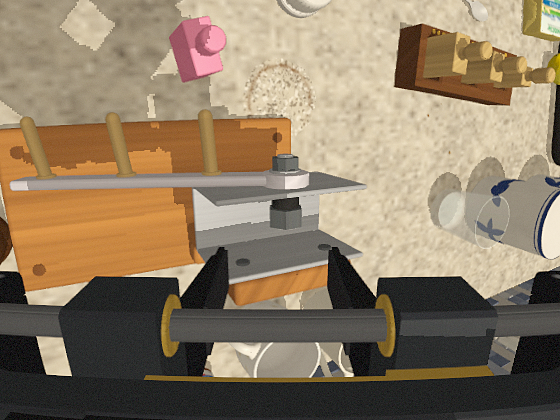

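The gap is now empty. The rail lies almost parallel to the jaws in this tilted view, and the bolt head at (285,215) sits between the fingers. I'll check its position in the tool frame.

```bash
python3 - <<'E'
import pickle
from h import *
s,c,p,d=pickle.load(open('w5.pkl','rb'));P=cloud(c,d)
R=Ro.from_euler('xyz',s['tcp_rot']); 
m=np.zeros(d.shape,bool); m[190:235,260:310]=1
m&=(P[...,2]>155)&(P[...,2]<184)&(P[...,0]>553)&(P[...,0]<582)
Q=P[m]; L=R.inv().apply(Q-s['eef_pos'])
print(m.sum(),Q.min(0).round(1),Q.max(0).round(1)); print('tool frame 2/98',np.percentile(L,2,axis=0).round(1),np.percentile(L,98,axis=0).round(1))
print('pred bolt in tool',R.inv().apply(np.array([566.8,-278.3,165])-s['eef_pos']).round(1))
# rail slope: top edge
for u in (60,90,150,180,230):
    v=[k for k in range(165,195) if 520<P[k,u,0]<545]; print(u,P[v[len(v)//2],u].round(1), R.inv().apply(P[v[len(v)//2],u]-s['eef_pos']).round(1))
cv2.imwrite('pics/w5z.png',cv2.resize(p[140:300,190:370,::-1],None,fx=3.6,fy=3.6,interpolation=cv2.INTER_CUBIC))
E
```

```text
871 [ 553.  -292.6  155.3] [ 574.8 -266.   179.7]
tool frame 2/98 [-8.1 -5.5 87.4] [ 11.9  17.6 100.1]
pred bolt in tool [ -1.2   5.7 102.3]
60 [ 527.5 -434.5   97.2] [  30.3 -166.1   97.3]
90 [ 528.7 -412.4  109.1] [  30.2 -141.    95.8]
150 [ 530.1 -370.4  131.8] [ 30.9 -93.3  93. ]
180 [ 531.6 -350.6  143.4] [ 30.4 -70.5  90.9]
230 [ 537.4 -318.6  160.6] [ 26.2 -34.   88.9]
```

View pics/w5z.png

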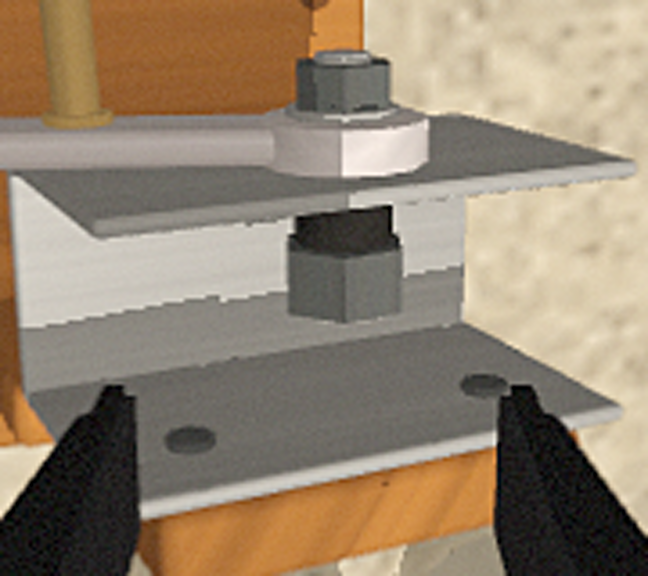

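```bash
python3 - <<'E'
import pickle
from h import *
for f in ('w2','w5'):
    s,c,p,d=pickle.load(open(f+'.pkl','rb'));P=cloud(c,d)
    B=Ro.from_euler('z',-.041); b=np.array([566.8,-278.3,165])
    L=B.inv().apply(P.reshape(-1,3)-b).reshape(P.shape)
    hsv=cv2.cvtColor(p,cv2.COLOR_RGB2HSV)
    m=(L[...,0]>-46)&(L[...,0]<-28)&(L[...,1]<-65)&(L[...,1]>-205)&(L[...,2]>-110)&(L[...,2]<0)&(hsv[...,1]<60)
    Q=L[m]; ys=[];zs=[]
    for y0 in range(-205,-65,10):
        q=Q[(Q[:,1]>y0)&(Q[:,1]<y0+10)]
        if len(q)>8: k=q[:,2]-np.tan(.43)*q[:,1]; i=np.percentile(k,75); ys.append(y0+5);zs.append(i+np.tan(.43)*(y0+5))
    a=np.polyfit(ys,zs,1); print(f,m.sum(),a,np.arctan(a[0]),np.array(zs).round(1), 'offset perp',a[1]*np.cos(np.arctan(a[0])), Q[:,0].min(),Q[:,0].max())
E
```

```text
w2 624 [ 0.45353128 12.87880575] 0.425786658443093 [-73.  -69.1 -64.2 -59.5 -55.4 -50.8 -46.1 -41.5 -36.6 -32.5 -27.9 -23.6
 -18.9] offset perp 11.728909928925766 -33.30751558988378 -28.017753810181755
w5 1660 [ 0.45318765 12.87708017] 0.42550161323318947 [-73.1 -68.9 -64.  -59.6 -55.2 -50.7 -46.2 -41.6 -36.8 -32.5 -28.  -23.3
 -18.7] offset perp 11.728854021082304 -33.146154317728254 -28.003402287223278
```

```bash
python3 go.py 566.1 -294.9 201.4 3.1006 .4255
```

```text
t 10.65 pos [ 564.4 -326.3  256.4] rot [ 2.7057 -0.0081  3.0962] F [ 0.3  0.4 -0.8] M [-0.22  0.01 -0.01] open 0.526 q [-0.76  0.61  1.29  0.32  1.54 -2.34]
shift cur axes [-0.0008  0.0066  0.0789] shift target axes [-0.0005  0.0074  0.0788] rotv [ 0.0066 -0.0035 -0.0047]
```

arm_command --steps '[{"dx": -0.001, "dy": 0.007, "dz": 0.04, "rx": 0.0065, "ry": -0.0035, "rz": -0.0045, "claw": -0.05}, {"dx": 0, "dy": 0, "dz": 0.035, "rx": 0, "ry": 0, "rz": 0, "claw": -0.05}, {"dx": 0, "dy": 0, "dz": 0, "rx": 0, "ry": 0, "rz": 0, "claw": -0.05}]'

```text
t: 11.02
eef_pos: [567.5, -294.0, 205.5]
tcp_rot: [2.719, 0.002, 3.103]
ft_force: [0.0, 0.3, 0.8]
opening: 0.524
```

```bash
python3 go.py 567.1 -270.9 148.6 3.1006 .4255
```

```text
t 11.03 pos [ 567.5 -294.   205.5] rot [2.7189e+00 2.4000e-03 3.1026e+00] F [0.  0.3 0.8] M [-0.15  0.06 -0.01] open 0.524 q [-0.72  0.62  1.41  0.33  1.4  -2.36]
shift cur axes [ 0.0018 -0.0028  0.0767] shift target axes [ 0.0016 -0.003   0.0767] rotv [-0.0018  0.0009  0.0018]
```

arm_command --steps '[{"dx": 0.002, "dy": -0.003, "dz": 0.02, "rx": -0.002, "ry": 0.001, "rz": 0.002, "claw": -0.05}, {"dx": 0, "dy": 0, "dz": 0.015, "rx": 0, "ry": 0, "rz": 0, "claw": -0.05}, {"dx": 0, "dy": 0, "dz": 0, "rx": 0, "ry": 0, "rz": 0, "claw": -0.05}]'

```text
t: 11.4
eef_pos: [567.1, -284.6, 179.9]
tcp_rot: [2.718, 0.002, 3.101]
ft_force: [0.3, -0.3, 0.0]
opening: 0.529
```

```bash
python3 go.py 567.1 -270.9 148.6 3.1006 .4255
```

```text
t 11.4 pos [ 567.1 -284.6  179.9] rot [2.7179e+00 2.3000e-03 3.1007e+00] F [ 0.3 -0.3  0. ] M [-0.21  0.01 -0.03] open 0.529 q [-0.71  0.64  1.45  0.34  1.34 -2.37]
shift cur axes [ 0.0007 -0.0004  0.0427] shift target axes [ 0.0006 -0.0005  0.0427] rotv [-0.0012  0.0013  0.0007]
```

arm_command --steps '[{"dx": 0.001, "dy": 0, "dz": 0.02, "rx": -0.001, "ry": 0.001, "rz": 0.001, "claw": -0.05}, {"dx": 0, "dy": 0, "dz": 0.02, "rx": 0, "ry": 0, "rz": 0, "claw": -0.05}, {"dx": 0, "dy": 0, "dz": 0, "rx": 0, "ry": 0, "rz": 0, "claw": -0.05}]'

```text
t: 11.78
eef_pos: [566.8, -270.8, 148.8]
tcp_rot: [2.716, 0.0, 3.1]
ft_force: [-0.9, 0.8, -0.6]
opening: 0.527
```

```bash
python3 go.py 567.1 -270.9 148.6 3.1006 .4255
```

```text
t 11.78 pos [ 566.8 -270.8  148.8] rot [2.7163e+00 2.0000e-04 3.0995e+00] F [-0.9  0.8 -0.6] M [-0.18 -0.01  0.04] open 0.527 q [-0.7   0.66  1.5   0.35  1.27 -2.38]
shift cur axes [-0.0004 -0.0003  0.0002] shift target axes [-0.0004 -0.0003  0.0002] rotv [-0.0002  0.0004 -0.0006]
```

On target. Closing.

arm_command --steps '[{"dx": 0, "dy": 0, "dz": 0, "rx": 0, "ry": 0, "rz": 0, "claw": 1}, {"dx": 0, "dy": 0, "dz": 0, "rx": 0, "ry": 0, "rz": 0, "claw": 1}, {"dx": 0, "dy": 0, "dz": 0, "rx": 0, "ry": 0, "rz": 0, "claw": 1}, {"dx": 0, "dy": 0, "dz": 0, "rx": 0, "ry": 0, "rz": 0, "claw": 1}, {"dx": 0, "dy": 0, "dz": 0, "rx": 0, "ry": 0, "rz": 0, "claw": 1}, {"dx": 0, "dy": 0, "dz": 0, "rx": 0, "ry": 0, "rz": 0, "claw": 1}]'

```text
t: 12.52
eef_pos: [567.1, -271.3, 149.4]
tcp_rot: [2.717, 0.001, 3.099]
ft_force: [0.2, 0.5, -1.6]
opening: 0.25
```

```bash
python3 go.py 567.1 -278.3 147 3.1006 0
```

```text
t 12.53 pos [ 567.1 -271.3  149.4] rot [2.7171e+00 1.2000e-03 3.0993e+00] F [ 0.2  0.5 -1.6] M [-0.24 -0.05 -0.01] open 0.25 q [-0.7   0.66  1.5   0.35  1.27 -2.38]
shift cur axes [-0.0004 -0.0092 -0.0009] shift target axes [-0.0004 -0.0088  0.003 ] rotv [ 0.2702  0.0009 -0.0007]
```

arm_command --steps '[{"dx": 0, "dy": -0.0013, "dz": 0, "rx": 0.038, "ry": 0, "rz": 0, "claw": 1}, {"dx": 0, "dy": -0.0013, "dz": 0, "rx": 0.038, "ry": 0, "rz": 0, "claw": 1}, {"dx": 0, "dy": -0.0013, "dz": 0, "rx": 0.038, "ry": 0, "rz": 0, "claw": 1}]'

```text
t: 12.9
eef_pos: [567.0, -274.3, 148.4]
tcp_rot: [2.899, 0.001, 3.098]
ft_force: [0.5, 0.7, -4.3]
opening: 0.249
```

```bash
python3 go.py 567.1 -278.3 147.5 3.1006 0
```

```text
t 12.9 pos [ 567.  -274.3  148.4] rot [2.8993e+00 1.3000e-03 3.0985e+00] F [ 0.5  0.7 -4.3] M [-0.2   0.02 -0.  ] open 0.249 q [-0.64  0.61  1.55  0.22  1.13 -2.28]
shift cur axes [-0.0004 -0.0051 -0.0001] shift target axes [-0.0004 -0.005   0.0011] rotv [ 0.1542  0.001  -0.0012]
```

Turning well with low forces; continue.

arm_command --steps '[{"dx": 0, "dy": -0.0013, "dz": 0, "rx": 0.04, "ry": 0, "rz": 0, "claw": 1}, {"dx": 0, "dy": -0.0013, "dz": 0, "rx": 0.04, "ry": 0, "rz": 0, "claw": 1}, {"dx": 0, "dy": -0.0013, "dz": 0, "rx": 0.04, "ry": 0, "rz": 0, "claw": 1}, {"dx": 0, "dy": -0.001, "dz": 0, "rx": 0.03, "ry": 0, "rz": 0, "claw": 1}, {"dx": 0, "dy": 0, "dz": 0, "rx": 0, "ry": 0, "rz": 0, "claw": 1}]'

```text
t: 13.52
eef_pos: [566.8, -278.4, 147.8]
tcp_rot: [-3.139, 0.002, 3.1]
ft_force: [0.4, -1.9, -3.2]
opening: 0.249
```

```bash
python3 go.py 567.1 -278.3 147.5 3.1006 0; cat > rail.py <<'E'
import sys
from cell import env
from h import *
B=Ro.from_euler('z',-.041); b=np.array([566.8,-278.3,165])
for f in ('wrist','scene','side'):
    c=env.get_calibration(f); p,d=env.read_camera(f); P=cloud(c,d)
    cv2.imwrite(f'pics/{f}_{sys.argv[1]}.png',p[:,:,::-1])
    L=B.inv().apply(P.reshape(-1,3)-b).reshape(P.shape)
    hsv=cv2.cvtColor(p,cv2.COLOR_RGB2HSV)
    m=(L[...,0]>-50)&(L[...,0]<-22)&(L[...,1]<-65)&(L[...,1]>-200)&(L[...,2]>-60)&(L[...,2]<60)&(hsv[...,1]<60)
    Q=L[m]; ys=[];zs=[]
    for y0 in range(-205,-65,10):
        q=Q[(Q[:,1]>y0)&(Q[:,1]<y0+10)]
        if len(q)>8: ys.append(y0+5);zs.append(np.percentile(q[:,2],75))
    if len(ys)>3: a=np.polyfit(ys,zs,1); print(f,m.sum(),a.round(3),'sag',np.arctan(a[0]).round(3),np.array(zs).round(1))
    else: print(f,'few',m.sum())
E
python3 rail.py a
```

```text
t 13.53 pos [ 566.8 -278.4  147.8] rot [-3.1393e+00  1.8000e-03  3.0997e+00] F [ 0.4 -1.9 -3.2] M [-0.34 -0.02  0.02] open 0.249 q [-0.56  0.57  1.61 -0.    0.96 -2.09]
shift cur axes [-0.0003  0.0001  0.0004] shift target axes [-0.0004  0.0001  0.0004] rotv [-0.0014  0.0012 -0.0006]
wrist 3197 [-3.0000e-03  1.1445e+01] sag -0.003 [11.8 11.7 11.7 11.7 11.7 11.7]
scene 157 [-3.000e-03  9.339e+00] sag -0.003 [ 8.9 10.8 10.8  9.5 10.   8.7 10.3 10.  10.   8.5 10.7  9. ]
side 243 [-5.000e-03  8.773e+00] sag -0.005 [ 9.6  9.7 10.5  8.7  9.3 10.   8.3 10.  10.   9.6  8.7  9.4  8.7]
```

View pics/side_a.png

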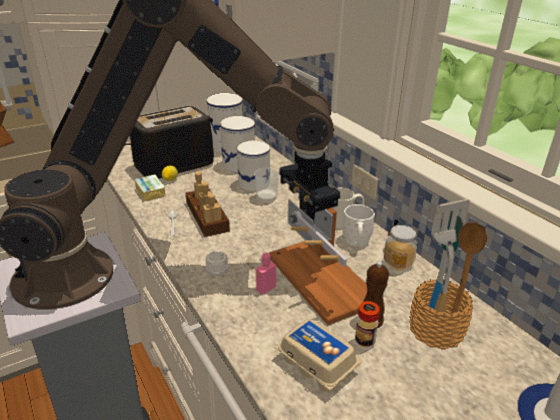

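The side view shows the rail level in front of the bracket, with the three blocks in the holder near (207,205). All three cameras measure a sag of about -0.004 rad. I'll hold for a moment, recheck, then hand in.

arm_command --steps '[{"dx": 0, "dy": 0, "dz": 0, "rx": 0, "ry": 0, "rz": 0, "claw": 1}, {"dx": 0, "dy": 0, "dz": 0, "rx": 0, "ry": 0, "rz": 0, "claw": 1}, {"dx": 0, "dy": 0, "dz": 0, "rx": 0, "ry": 0, "rz": 0, "claw": 1}, {"dx": 0, "dy": 0, "dz": 0, "rx": 0, "ry": 0, "rz": 0, "claw": 1}, {"dx": 0, "dy": 0, "dz": 0, "rx": 0, "ry": 0, "rz": 0, "claw": 1}]'

```text
t: 14.3
eef_pos: [566.8, -278.3, 147.8]
tcp_rot: [3.14, 0.002, 3.098]
ft_force: [1.3, 0.1, -1.8]
opening: 0.248
```

```bash
python3 rail.py b;  python3 go.py 567.1 -278.3 147.5 3.1006 0
```

```text
wrist 3206 [ 0.    11.395] sag 0.0 [11.4 11.4 11.3 11.3 11.4 11.4]
scene 155 [-6.000e-03  8.741e+00] sag -0.006 [10.5 10.2  9.9  9.5  9.3  6.9  9.9 10.1  9.1  8.4 10.4]
side 254 [-2.00e-03  8.92e+00] sag -0.002 [ 8.7  9.1 10.8  9.7  9.3  8.2  9.1  8.5  9.9 10.3  9.8  8.6  8.4  9.2]
t 14.45 pos [ 566.8 -278.4  147.8] rot [3.1405e+00 1.8000e-03 3.0980e+00] F [ 0.1 -0.8 -2.6] M [-0.02 -0.1   0.07] open 0.25 q [-0.56  0.57  1.61  0.    0.96 -2.09]
shift cur axes [-0.0004  0.0001  0.0004] shift target axes [-0.0004  0.0001  0.0004] rotv [ 0.0007  0.0012 -0.0017]
```

```bash
python3 -c "
from cell import env
print(env.job_done()); print(env.state()['t'])"
```

```text
the job is handed in; nothing more can be done
None
the job is handed in; nothing more can be done
```

The wide block is down in its own slot, and the arm is gripping the hidden bolt head and holding the rail level. I handed the job in at about 14.5 s of the 61 s allowed; no verdict is reported.

- **Block:** I pushed it to the slot floor with about 43 N, released it and backed off. Its knob top then measured 118.6 mm high, the same as the other two blocks. It sits about 3 to 4 mm off my estimate of the slot centre; the other knobs read about 1 mm off in the same direction, so its real offset is probably under 3 mm (limit 6 mm).
- **Rail:** It started at 0.426 rad of sag. In the last check the three cameras read 0.000, -0.006 and -0.002 rad (limit ±0.08). The reading held over a 0.6 s pause.
- **Grip:** The gripper stopped at about 24 mm, the bolt's size across its flats, with the grasp point about 2 mm from the bolt centre. The force at the wrist was under 3 N.
- **Other things:** I stayed clear of the glass, spice jar, pepper mill and egg box, and did not remeasure their positions. The two other blocks measured within about 1 mm of where they started.

No check failed or disagreed.

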